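# Pack the cool-box basket with ice packs and sample pots

## Task

Pack the white cool-box basket for the trip back from the visit: first stand the two blue ice packs in it on their long edges, one close along each end wall (the walls with the blue lugs), so that the load is balanced; only then stand the three red-capped sample pots upright in a single row midway between the two packs, parallel to them. Set each thing down on the basket's floor rather than dropping it, do not shove or tip the light basket, and leave the white-capped unused pots and the dropper bottle where they stand.

Things in the scene. Friction and masses are not known exactly. Their poses are not given: they have to be found in the camera images.
- pack_a: blue ice pack (rigid, about 310 g), a slab 126 mm long (x), 30 mm thick (y), 80 mm tall (z), standing on its long edge on a flat paper sheet on the bench; a white filler cap sticks out 6 mm from its +x end. Origin at the centre of its underside. Grip it across the thickness near the top, to clear the basket's rim. The two packs are alike; either may go to either end.
- pack_b: blue ice pack (rigid, about 310 g), a slab 126 mm long (x), 30 mm thick (y), 80 mm tall (z), standing on its long edge on a flat paper sheet on the bench; a white filler cap sticks out 6 mm from its +x end. Origin at the centre of its underside. Grip it across the thickness near the top, to clear the basket's rim. The two packs are alike; either may go to either end.
- pot_1: screw-cap sample pot, upright cylinder 66 mm tall: body 38 mm in diameter, cap 40 mm over the top 18 mm; about 55 g; origin at the centre of its underside; stands on the steel tray, at least 30 mm clear of its neighbours at the start. RED cap on an amber pot = a sample to be packed. The three red-capped pots are alike, any place in the row.
- pot_2: screw-cap sample pot, upright cylinder 66 mm tall: body 38 mm in diameter, cap 40 mm over the top 18 mm; about 55 g; origin at the centre of its underside; stands on the steel tray, at least 30 mm clear of its neighbours at the start. RED cap on an amber pot = a sample to be packed. The three red-capped pots are alike, any place in the row.
- pot_3: screw-cap sample pot, upright cylinder 66 mm tall: body 38 mm in diameter, cap 40 mm over the top 18 mm; about 55 g; origin at the centre of its underside; stands on the steel tray, at least 30 mm clear of its neighbours at the start. RED cap on an amber pot = a sample to be packed. The three red-capped pots are alike, any place in the row.
- spare_1: screw-cap sample pot, upright cylinder 66 mm tall: body 38 mm in diameter, cap 40 mm over the top 18 mm; about 25 g; origin at the centre of its underside; stands on the steel tray, at least 30 mm clear of its neighbours at the start. WHITE cap on a pale empty pot = an unused pot, to be left where it stands.
- spare_2: screw-cap sample pot, upright cylinder 66 mm tall: body 38 mm in diameter, cap 40 mm over the top 18 mm; about 25 g; origin at the centre of its underside; stands on the steel tray, at least 30 mm clear of its neighbours at the start. WHITE cap on a pale empty pot = an unused pot, to be left where it stands.
- dropper: white dropper bottle with a green pointed tip, 30 mm in diameter, 72 mm tall, about 30 g, upright on the steel tray among the pots, to be left where it stands; origin at the centre of its underside
- basket: shallow white plastic basket, loose and light (about 220 g). Origin at the centre of its underside, z up. Inside 230 mm (x) by 165 mm (y); floor 3 mm, walls 4 mm thick, rim 38 mm above the bench. End walls at its +x and -x ends, each with a blue lug 90 mm wide sticking out 12 mm at the rim. Packs stand with their length along the basket's y; the row of pots runs along y through its middle.
- tray: fixed shallow steel tray on which the pots and the dropper bottle stand, 270 mm (x) by 190 mm (y), floor 3 mm thick, rim 15 mm high; origin at the centre of its underside
Things that resemble listed ones, but are neither listed nor needed, are in the scene too. Leave any yellow look-alike of the pack_a alone.

How it is judged:
By the outcome, as a careful person would: the job done as asked, in the order asked, and still so for the second after the job is handed in, with the robot touching nothing.
It also fails if it takes over 128 s, if anything falls off the work surface, if the arm or the gripper's body presses on something with over 40 N, if the wrist force passes 120 N, or if a joint passes its speed limit or range.

## Robot

A 6-joint arm with a two-finger parallel gripper is mounted at the origin on the work surface. World frame = base frame: x ahead of the robot, y to its left, z up, the work surface at z = 0. Lengths are in m, angles in rad, forces in N, time in s.
With the tool pointing down it reaches from about 0.25 to 0.8 m from the base axis. Payload 3.9 kg.
Tool frame: the origin (TCP) lies on the centre line of the jaws, within the pads' length; the fingertips stand robot.tip_extent ahead of it and the grasp point (between the pads) lies 8 mm behind it (robot.tip_extent is the distance from the TCP to the fingertips, in m); z points along the fingers, y is the line along which they close (so a half turn about z gives the same grasp; the last joint's range is limited). The gripper opens to 85 mm and grips with 20 to 120 N. Pads are 22 mm wide; open, the fingers measure 114 mm over their backs; the gripper's body (76 mm by 85 mm) begins 54 mm behind the grasp point. The pads swing forward as they close: fully open they stand 13 mm farther back than shut.
Start: joints at [1.189, 0.26, -0.138, 1.173, 0, 1.571], TCP at [0.196, 0.487, 0.242] pointing down, gripper open.
Joint ranges: [-2.78, 2.78], [-0.83, 1.72], [-1.28, 1.37], [-1.9, 2.12], [-1.57, 1.48], [-3.14, 3.14]. Speed limits (rad/s): [2.57, 2.57, 3.14, 3.14, 3.14, 3.14].

## Interface

Orientations are given as a 3x3 rotation matrix whose columns are the frame's x, y, z axes.
In Python, from station import robot gives the robot as it stands.
- The arm moves only by the shell command python3 -m inch 'ROWS' [FORCE]. ROWS is JSON, one flat list of numbers, 7 for each row, row after row: the shift along the tool's x, y, z in cm, then the turn, a rotation vector about the tool's x, y, z in rad, then the opening, from 0 (shut) to 1 (fully open). A call has 1 to 12 rows; each row is the pose to reach, as a shift and turn from the pose commanded when the call began, along the tool's axes at that moment; what a row does not reach only later rows make up. A row lasts 1/12 s, in which the tool goes at most 41.7 mm and 7.16 degrees, less where a joint would pass 70% of its speed; a pose out of reach is approached as far as the arm can. A call with a gripper value outside its range is refused whole. The fingers move at their own pace and stop on an object; FORCE is the grip in N (left out, the last holds). Time passes only in rows, so rows that repeat a pose let the fingers close. It gives the time, the measured TCP pose, the force, the opening and the grip force at its end, in the units of the state.
- robot.read_state(): the state, without advancing time (a new reading comes with each control period).
- robot.capture(name): name is "scene" or "side" or "wrist"; returns a dict with "color" (384x512x3 uint8, blue, green, red), "fx", "fy", "cx", "cy" (pixels), "k1" (the pictures are not rectified: a ray, as slopes to the right and down, at radius r is drawn at 1 + k1 r^2 times it, then the intrinsics apply), "position" and "attitude" of the camera in the world; the wrist camera has in their place "mount" (4x4, takes a point from camera to tool coordinates, whose origin is the TCP and whose axes are the flange's). Camera axes: x right, y up, looking along -z (the intrinsics and any distortion apply to the point x, -y, -z); pixel columns grow to the right and rows downward; lengths in m; the calibration is good to about 2 mm. A picture is of the moment at which its call begins: read the wrist's pose just before it. There is no depth.
- robot.job_done(): hands the job in; it is judged then, once.
Trained networks look in a picture, given as the dict that the camera call returned (one of the last four; its "shot" number tells which), for a name from the list of things; names that differ only in an ending like _2 or _b are one class to them, and where a whole thing is asked for, a point or a joint stands for the part that bears it (a point fixed in the world has none). Each returns a list of dicts, best first, with "score" (0 to 1); they miss things now and then, are a little off and sometimes report something else, mostly with a low value. They report only what shows in the picture. A call takes as long as a camera call. They do not tell look-alikes from the thing itself.
- robot.boxes_of(picture, thing): "location" ([x, y, z] in m, in world coordinates, good to about 4 mm: the middle of the surface that is visible of it).
- robot.cut_out(picture, thing): "mask" (384x512 bool, what is visible of it).
The state is a dict: "time": time; "q": joint angles; "dq": joint speeds; "joint_torque": joint torques, N m; "tcp_pos": TCP position; "eef_rot": TCP orientation; "force": force on the tool from outside, world axes, zero at the start; "ft_torque": the same for the moment, N m; "finger_gap": opening from 0.0 (shut) to 1.0 (fully open); "grip_force": force on a finger pad.
Only numpy, scipy, OpenCV 4.12 (cv2) and the standard library are available. Lean on these libraries where they do the work, as an engineer would, in place of code of your own. Each camera call takes 0.05 s, during which the arm holds its last target. There are 200 camera calls.

## Working session

There is one attempt and no reset: what is moved stays moved. The work goes in short steps, Python scripts to look and compute and a shell command to move; the robot and the scene stay as the last step left them, time stands still between calls to the robot, and variables do not carry over. Pictures are saved under pics/ and viewed, at most 14 in all, crops included, and the job is handed in when it is done.

```bash
mkdir -p pics; ls; python3 - <<'E'
from station import robot
import cv2, numpy as np
print(robot.tip_extent)
s=robot.read_state(); print({k:np.round(v,3).tolist() for k,v in s.items()})
for n in ["scene","side"]:
    c=robot.capture(n); cv2.imwrite(f"pics/{n}0.png",c["color"])
    print(n,{k:np.round(v,4).tolist() for k,v in c.items() if k!="color"})
    for t in ["pack_a","pot_1","spare_1","dropper","basket","tray"]:
        print(t,[(np.round(d["location"],3).tolist(),round(d["score"],2)) for d in robot.boxes_of(c,t)])
E
```

```text
pics
0.011
{'time': 0.0, 'q': [1.189, 0.261, -0.139, 1.173, -0.0, 1.571], 'dq': [-0.001, 0.0, 0.0, -0.001, -0.0, 0.001], 'joint_torque': [-0.0, -40.568, 25.392, 0.019, -0.0, -0.0], 'tcp_pos': [0.195, 0.487, 0.241], 'eef_rot': [[-0.928, 0.373, -0.001], [0.373, 0.928, -0.002], [-0.0, -0.002, -1.0]], 'force': [0.474, 1.118, 0.481], 'ft_torque': [0.005, -0.016, -0.01], 'grip_force': 0.0, 'finger_gap': 1.002}
scene {'fx': 462.0555, 'fy': 462.0555, 'cx': 255.4892, 'cy': 187.1954, 'k1': -0.1768, 'position': [1.4841, -0.2916, 1.0841], 'attitude': [[0.3718, -0.6619, 0.6509], [0.9283, 0.2698, -0.2559], [-0.0062, 0.6993, 0.7148]], 'shot': 1}
pack_a [([0.71, 0.441, 0.059], 0.96), ([0.604, 0.295, 0.058], 0.95), ([0.467, 0.291, 0.052], 0.8)]
pot_1 [([0.495, -0.034, 0.052], 0.76), ([0.577, -0.039, 0.056], 0.72), ([0.652, -0.061, 0.058], 0.63)]
spare_1 [([0.508, 0.044, 0.054], 0.73), ([0.486, -0.273, 0.004], 0.7), ([0.593, 0.029, 0.053], 0.51)]
dropper [([0.662, 0.017, 0.043], 0.72)]
basket [([0.488, -0.276, 0.007], 0.95), ([0.653, -0.06, 0.056], 0.74)]
tray [([0.6, 0.002, -0.001], 0.69)]
side {'fx': 379.9827, 'fy': 379.9827, 'cx': 253.8425, 'cy': 195.4897, 'k1': 0.0368, 'position': [0.4245, 0.796, 0.6624], 'attitude': [[-0.9833, 0.1035, -0.1498], [-0.1816, -0.6148, 0.7675], [-0.0127, 0.7818, 0.6234]], 'shot': 2}
pack_a [([0.698, 0.462, 0.062], 0.9), ([0.708, 0.262, 0.06], 0.85), ([0.449, 0.322, 0.079], 0.83), ([0.589, 0.322, 0.072], 0.66)]
pot_1 [([0.64, -0.039, 0.044], 0.79), ([0.478, -0.019, 0.057], 0.66), ([0.563, -0.028, 0.051], 0.64)]
spare_1 [([0.492, 0.065, 0.052], 0.84), ([0.575, 0.05, 0.051], 0.76)]
dropper [([0.653, 0.04, 0.038], 0.77)]
basket [([0.489, -0.286, 0.007], 0.67), ([0.491, 0.065, 0.054], 0.34)]
tray [([0.55, 0.027, 0.001], 0.74), ([0.588, 0.319, 0.07], 0.31)]
```

View pics/scene0.png

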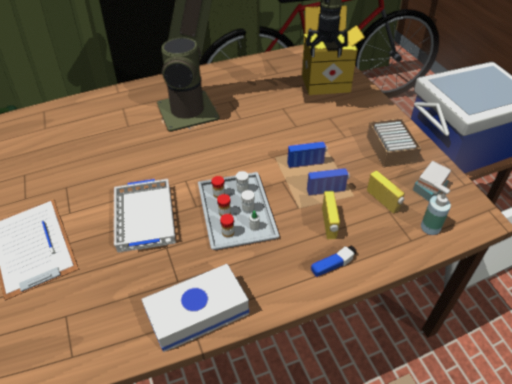

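View pics/side0.png

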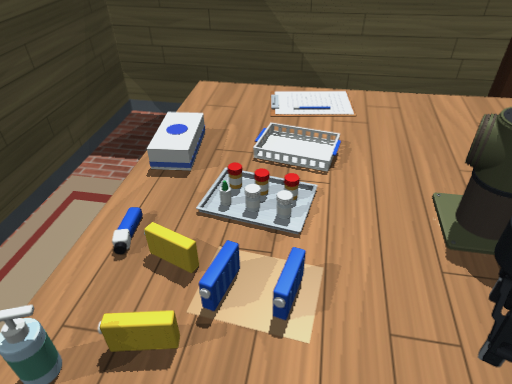

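The scene view shows blue packs at (306,154) and (327,181), with yellow look-alikes at (331,214) and (384,191) and a blue torch at (334,261). The red pots are at (218,182), (223,201) and (227,221), the white ones at (242,179) and (248,200), and the dropper at (255,216). The basket is at (144,213), with its blue lugs at its image top and bottom; the white box at (195,305) could be mistaken for it. I choose the two blue slabs on the paper sheet.

```bash
cat > h.py <<'E'
from station import robot
import cv2, numpy as np
from scipy.optimize import minimize
def campose(c, s=None):
    if "mount" in c:
        T=np.eye(4); T[:3,:3]=s["eef_rot"]; T[:3,3]=s["tcp_pos"]; T=T@np.array(c["mount"])
        return T[:3,:3],T[:3,3]
    return np.array(c["attitude"]),np.array(c["position"])
def proj(P,c,s=None):
    R,t=campose(c,s); p=(np.atleast_2d(P)-t)@R
    a=np.c_[p[:,0],-p[:,1]]/-p[:,2:]; a=a*(1+c["k1"]*(a**2).sum(1,keepdims=True))
    return a*[c["fx"],c["fy"]]+[c["cx"],c["cy"]]
def unproj(px,z,c,s=None):
    R,t=campose(c,s); d=(np.atleast_2d(px)-[c["cx"],c["cy"]])/[c["fx"],c["fy"]]; a=d.copy()
    for _ in range(20): a=d/(1+c["k1"]*(a**2).sum(1,keepdims=True))
    r=np.c_[a[:,0],-a[:,1],-np.ones(len(a))]@R.T
    return t+r*((z-t[2])/r[:,2:])
def box(x0,x1,y0,y1,z0,z1): return np.array([[x,y,z] for x in(x0,x1) for y in(y0,y1) for z in(z0,z1)])
def cyl(r,z0,z1,n=24):
    a=np.arange(n)*2*np.pi/n; return np.vstack([np.c_[r*np.cos(a),r*np.sin(a),0*a+z] for z in(z0,z1)])
PACK=box(-.063,.063,-.015,.015,0,.08)
POT=np.vstack([cyl(.019,0,.066),cyl(.02,.048,.066)])
BASKET=np.vstack([box(-.119,.119,-.0865,.0865,0,.038)])
def place(M,p,z=0):
    c,s=np.cos(p[2]),np.sin(p[2]); return M@np.array([[c,s,0],[-s,c,0],[0,0,1]])+[p[0],p[1],z]
def sil(M,p,z,c,s=None,k=4):
    h=cv2.convexHull((proj(place(M,p,z),c,s)*k).astype(np.float32)); m=np.zeros((384*k,512*k),np.uint8)
    cv2.fillConvexPoly(m,h.round().astype(np.int32),1); return cv2.resize(m.astype(np.float32),(512,384),interpolation=cv2.INTER_AREA)
def fit(M,p0,z,views,round_=False):
    "views: list of (mask,c,s); least area difference"
    def f(q):
        p=[q[0]/100,q[1]/100,p0[2] if round_ else q[2]/10]
        return sum(np.abs(sil(M,p,z,c,s)-m).sum()/m.sum() for m,c,s in views)
    x0=np.array([p0[0]*100,p0[1]*100]+([] if round_ else [p0[2]*10]))
    n=len(x0); S=np.vstack([x0]+[x0+1.2*np.eye(n)[i] for i in range(n)])
    r=minimize(f,x0,method="Nelder-Mead",options=dict(initial_simplex=S,xatol=.01,fatol=1e-4))
    return np.array([r.x[0]/100,r.x[1]/100,p0[2] if round_ else r.x[2]/10]),r.fun/len(views)
def holes(m): # fill
    cs,_=cv2.findContours(m.astype(np.uint8),cv2.RETR_EXTERNAL,cv2.CHAIN_APPROX_NONE); o=np.zeros(m.shape,np.uint8)
    cv2.drawContours(o,cs,-1,1,-1); return o.astype(np.float32)
E
cat > m1.py <<'E'
from h import *
cs={n:robot.capture(n) for n in("scene","side")}
ms={(n,t):[holes(d["mask"]) for d in robot.cut_out(c,t) if d["score"]>.3] for n,c in cs.items() for t in("pack_a","pot_1","spare_1","basket")}
def pick(n,t,P):
    u=proj(np.array([P]),cs[n])[0]; 
    L=[(np.hypot(*(np.argwhere(m>0).mean(0)[::-1]-u)),i) for i,m in enumerate(ms[n,t])]
    return (ms[n,t][min(L)[1]],min(L)[0]) if L else (None,99)
for name,t,M,p0,z,h,rd in [("packL","pack_a",PACK,(.45,.31,0),0,.04,0),("packR","pack_a",PACK,(.59,.305,0),0,.04,0),("basket","basket",BASKET,(.488,-.28,0),0,.02,0),
  ("potA","pot_1",POT,(.486,-.028,0),.003,.035,1),("potB","pot_1",POT,(.57,-.034,0),.003,.035,1),("potC","pot_1",POT,(.645,-.05,0),.003,.035,1),
  ("sp1","spare_1",POT,(.50,.055,0),.003,.035,1),("sp2","spare_1",POT,(.584,.04,0),.003,.035,1)]:
    allv=[]
    for n,c in cs.items():
        m,d=pick(n,t,[p0[0],p0[1],h])
        if d<15: allv.append((m,c,None))
    for v in ([allv] if rd else [allv]+[[a] for a in allv]):
        best=min((fit(M,(p0[0],p0[1],y),z,v,rd) for y in ([0] if rd else [-.9,-.4,0,.4,.9,1.57])),key=lambda r:r[1])
        print(name,len(v),np.round(best[0],4),round(best[1],3))
E
python3 m1.py
```

```text
packL 2 [0.4531 0.2988 1.374 ] 0.107
packL 1 [0.4584 0.2987 1.3946] 0.049
packL 1 [0.4519 0.2938 1.3689] 0.087
packR 1 [ 0.599   0.3041 -1.7346] 0.083
packR 1 [ 0.599   0.3041 -1.7346] 0.083
basket 2 [ 0.488  -0.275  -0.1737] 0.045
basket 1 [ 0.4893 -0.2743 -0.1693] 0.036
basket 1 [ 0.4879 -0.2765 -0.1849] 0.05
potA 2 [ 0.4827 -0.0272  0.    ] 0.336
potB 2 [ 0.5638 -0.0344  0.    ] 0.197
potC 2 [ 0.6443 -0.0528  0.    ] 0.107
sp1 2 [0.4917 0.0539 0.    ] 0.172
sp2 2 [0.5778 0.0377 0.    ] 0.106
```

```bash
cat > plan.py <<'E'
import sys
from h import *
from scipy.spatial.transform import Rotation as Ro
x,y,z,yaw=map(float,sys.argv[1:5])   # yaw = world angle of tool y axis, tool down
s=robot.read_state(); R=np.array(s["eef_rot"])
ty=np.array([np.cos(yaw),np.sin(yaw),0]); tz=np.array([0,0,-1.]); G=np.c_[np.cross(ty,tz),ty,tz]
print("cm",np.round(R.T@(np.array([x,y,z])-s["tcp_pos"])*100,2),"rot",np.round(Ro.from_matrix(R.T@G).as_rotvec(),3),"t",round(s["time"],2),"q",np.round(s["q"],2),"gap",round(s["finger_gap"],3))
E
python3 plan.py .456 .297 .2 -0.18
python3 - <<'E'
from h import *
c=robot.capture("scene"); print(proj(np.array([[0,0,0],[0,0,.3],[.196,.487,.24]]),c).round())
w=robot.capture("wrist"); print(np.round(w["mount"],3), w["fx"],w["k1"])
E
```

```text
cm [-31.25  -7.95   4.23] rot [-0.    -0.     1.369] t 1.2 q [ 1.19  0.26 -0.14  1.17  0.    1.57] gap 1.001
[[186. 111.]
 [178.  43.]
 [324.  57.]]
[[ 0.001  0.953  0.302  0.077]
 [ 1.    -0.    -0.002 -0.001]
 [-0.001  0.302 -0.953 -0.132]
 [ 0.     0.     0.     1.   ]] 332.8927504474671 -0.08789519325943654
```

```bash
python3 -m inch '[-2,-0.5,0.3,0,0,0.11,1, -5,-1.2,0.7,0,0,0.23,1, -8,-2,1.1,0,0,0.35,1, -11,-2.8,1.5,0,0,0.47,1, -14,-3.6,1.9,0,0,0.59,1, -17,-4.3,2.3,0,0,0.71,1, -20,-5.1,2.7,0,0,0.83,1, -23,-5.8,3.1,0,0,0.95,1, -26,-6.6,3.5,0,0,1.07,1, -29,-7.4,3.9,0,0,1.19,1, -30.5,-7.8,4.1,0,0,1.29,1, -31.2,-7.9,4.2,0,0,1.369,1]'
cat > look.py <<'E'
import sys
from h import *
# look.py class M z x y yaw round? picname
def run(t,M,z,p0,rd,pic=None):
    s=robot.read_state(); c=robot.capture("wrist")
    if pic: cv2.imwrite(pic,c["color"])
    u=proj(np.array([[p0[0],p0[1],z+.04]]),c,s)[0]
    L=[]
    for d in robot.cut_out(c,t):
        m=holes(d["mask"]); e=np.hypot(*(np.argwhere(m>0).mean(0)[::-1]-u)); b=m[0].sum()+m[-1].sum()+m[:,0].sum()+m[:,-1].sum()
        L.append((e,d["score"],b,m)); print("cand",round(e),round(d["score"],2),"border",b)
    if not L: return
    e,_,_,m=min(L,key=lambda a:a[0])
    ys=[p0[2]] if rd else [p0[2]-.1,p0[2],p0[2]+.1]
    print(min((tuple(fit(M,(p0[0],p0[1],y),z,[(m,c,s)],rd)) for y in ys),key=lambda r:r[1]), "at", np.round(s["tcp_pos"],4),"t",s["time"])
if __name__=="__main__":
    a=sys.argv; run(a[1],dict(PACK=PACK,POT=POT,BASKET=BASKET)[a[2]],float(a[3]),tuple(map(float,a[4:7])),int(a[7]),a[8] if len(a)>8 else None)
E
python3 look.py pack_a PACK 0 .456 .297 1.39 0 pics/w1.png
```

```text
time: 2.3
tcp_pos: [0.4576, 0.2958, 0.1998]
eef_rot: [[0.187, 0.982, 0.0], [0.982, -0.187, -0.001], [-0.001, 0.0, -1.0]]
force: [0.1, 0.5, 0.1]
finger_gap: 0.998
grip_force: 0.0
cand 234 0.77 border 41.0
cand 7 0.74 border 0.0
cand 161 0.6 border 0.0
(array([0.45220028, 0.29841117, 1.37911634]), np.float64(0.04899217188358307)) at [0.4576 0.2958 0.1998] t 2.3
```

View pics/w1.png

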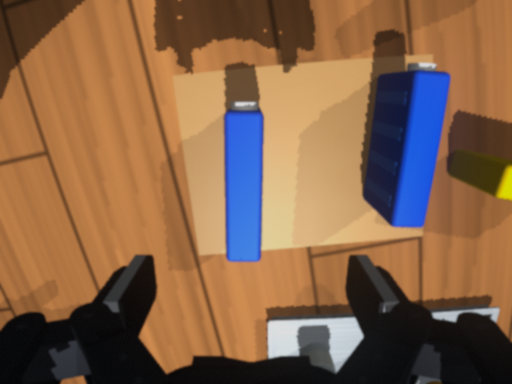

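The close view confirms it: the blue pack with its white cap stands at (244,185) on the paper, the other blue pack is at (408,150), and a yellow one is at the right edge (480,175).

```bash
python3 -m inch '[0.1,-0.58,2,0,0,0,1, 0.15,-0.58,5,0,0,0,1, 0.15,-0.58,8,0,0,0,1, 0.15,-0.58,11,0,0,0,1, 0.15,-0.58,13,0,0,0,1, 0.15,-0.58,14,0,0,0,1, 0.15,-0.58,14.3,0,0,0,1, 0.15,-0.58,14.3,0,0,0,1, 0.15,-0.58,14.3,0,0,0,0.5, 0.15,-0.58,14.3,0,0,0,0.2, 0.15,-0.58,14.3,0,0,0,0.2, 0.15,-0.58,14.3,0,0,0,0.2]' 40
python3 -m inch '[0,0,0,0,0,0,0.2, 0,0,0,0,0,0,0.1, 0,0,0,0,0,0,0.1, 0,0,0,0,0,0,0.1, 0,0,0,0,0,0,0.1, 0,0,0,0,0,0,0.1]' 40
```

```text
time: 3.4
tcp_pos: [0.451, 0.3007, 0.0584]
eef_rot: [[0.179, 0.984, 0.002], [0.984, -0.179, 0.001], [0.002, 0.002, -1.0]]
force: [-0.8, 0.1, 0.8]
finger_gap: 0.452
grip_force: 0.0
time: 3.9
tcp_pos: [0.451, 0.3005, 0.0582]
eef_rot: [[0.179, 0.984, 0.002], [0.984, -0.179, 0.001], [0.001, 0.001, -1.0]]
force: [-0.5, -1.2, 6.2]
finger_gap: 0.346
grip_force: 44.1
```

```bash
python3 -m inch '[0,0,-0.5,0,0,0,0.1, 0,0,-2,0,0,0,0.1, 0,0,-4.5,0,0,0,0.1, 0,0,-7.5,0,0,0,0.1, 0,0,-10.5,0,0,0,0.1, 0,0,-13,0,0,0,0.1, 0,0,-14.3,0,0,0,0.1, 0,0,-14.5,0,0,0,0.1]' 40
python3 plan.py .394 -.259 .2 -0.174
```

```text
time: 4.57
tcp_pos: [0.4515, 0.3009, 0.2051]
eef_rot: [[0.179, 0.984, 0.004], [0.984, -0.179, 0.003], [0.003, 0.003, -1.0]]
force: [-0.1, 0.9, -2.6]
finger_gap: 0.343
grip_force: 43.4
cm [-56.12   4.38   0.35] rot [ 0.003 -0.003 -0.006] t 4.57 q [ 0.59  0.3  -0.17  1.09  0.    2.34] gap 0.343
```

```bash
python3 -m inch '[-1,0.1,0,0,0,0,0.1, -3,0.2,0,0,0,0,0.1, -6,0.5,0,0,0,0,0.1, -9.5,0.8,0,0,0,0,0.1, -13,1,0,0,0,0,0.1, -16.5,1.3,0,0,0,0,0.1, -20,1.6,0,0,0,0,0.1, -23.5,1.8,0,0,0,0,0.1, -27,2.1,0,0,0,0,0.1, -30.5,2.4,0,0,0,0,0.1, -34,2.6,0,0,0,0,0.1, -37.5,2.9,0,0,0,0,0.1]' 40
python3 plan.py .394 -.259 .2 -0.174
```

```text
time: 5.57
tcp_pos: [0.4086, -0.0756, 0.2003]
eef_rot: [[0.179, 0.984, -0.005], [0.984, -0.179, 0.001], [-0.0, -0.005, -1.0]]
force: [0.1, -0.2, -1.9]
finger_gap: 0.342
grip_force: 43.4
cm [-18.3    1.85   0.03] rot [-0.005  0.    -0.006] t 5.57 q [-0.18  0.1  -0.45  1.02 -0.    1.57] gap 0.342
```

```bash
python3 -m inch '[-3.3,0.3,0,0,0,0,0.1, -6.5,0.6,0,0,0,0,0.1, -9.5,0.9,0,0,0,0,0.1, -12.5,1.2,0,0,0,0,0.1, -15,1.5,0,0,0,0,0.1, -17,1.7,0,0,0,0,0.1, -18,1.8,1.5,0,0,-0.006,0.1, -18.3,1.85,4,0,0,-0.006,0.1, -18.3,1.85,6.5,0,0,-0.006,0.1, -18.3,1.85,8,0,0,-0.006,0.1, -18.3,1.85,8.5,0,0,-0.006,0.1, -18.3,1.85,8.5,0,0,-0.006,0.1]' 40
cat > rel.py <<'E'
import sys
from h import *
# rel.py zpack  x y : pack pose and basket pose from scene+side, for pack nearest x,y
zp,x,y=map(float,sys.argv[1:4]); 
for n in ("scene","side"):
    c=robot.capture(n)
    if len(sys.argv)>4: cv2.imwrite(f"pics/{sys.argv[4]}_{n}.png",cv2.resize(c["color"][100:300,60:360],(600,400)) )
    u=proj(np.array([[x,y,zp+.04]]),c)[0]
    L=[(np.hypot(*(np.argwhere(d["mask"]).mean(0)[::-1]-u)),i,holes(d["mask"])) for i,d in enumerate(robot.cut_out(c,"pack_a"))]
    if L and min(L)[0]<15: print(n,"pack",*fit(PACK,(x,y,1.39),zp,[(min(L)[2],c,None)]))
    B=[d for d in robot.cut_out(c,"basket") if d["score"]>.5]
    if B: print(n,"basket",*fit(BASKET,(.488,-.275,-.175),0,[(holes(B[0]["mask"]),c,None)]))
s=robot.read_state(); print(np.round(s["tcp_pos"],4),np.arctan2(s["eef_rot"][1][1],s["eef_rot"][0][1]))
E
python3 rel.py .055 .394 -.259 r1
```

```text
time: 6.57
tcp_pos: [0.3941, -0.2559, 0.1146]
eef_rot: [[0.174, 0.985, -0.006], [0.985, -0.174, 0.004], [0.003, -0.007, -1.0]]
force: [-0.2, -0.0, -3.3]
finger_gap: 0.343
grip_force: 43.3
scene pack [ 0.39596841 -0.25631829  1.35975801] 0.23117469251155853
scene basket [ 0.49226714 -0.27351497 -0.17310981] 0.08902585506439209
side pack [ 0.39732337 -0.26202347  1.41692468] 0.21729208528995514
side basket [ 0.48824736 -0.27445621 -0.20697296] 0.15870970487594604
[ 0.3979 -0.2578  0.1183] -0.17374939823426483
```

View pics/r1_scene.png

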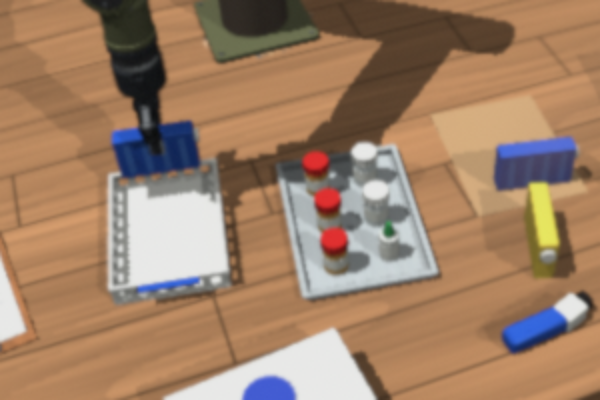

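```bash
python3 -m inch '[0,0,0,0,0,0,0.1, 0,0,0,0,0,0,0.1, 0,0,0,0,0,0,0.1]' 40; python3 - <<'E'
from h import *
for i in range(4):
    s=robot.read_state(); print(np.round(s["tcp_pos"],4),s["time"],np.round(s["q"],4)); robot.capture("wrist")
E
```

```text
time: 7.12
tcp_pos: [0.3974, -0.2574, 0.1177]
eef_rot: [[0.173, 0.985, 0.001], [0.985, -0.173, -0.0], [-0.0, 0.001, -1.0]]
force: [-0.0, -0.3, -2.7]
finger_gap: 0.347
grip_force: 43.3
[ 0.3974 -0.2574  0.1177] 7.1167 [-0.5749  0.2653 -0.4812  0.8234 -0.      1.1698]
[ 0.3973 -0.2574  0.1176] 7.1667 [-0.5749  0.2655 -0.4813  0.8234 -0.      1.1698]
[ 0.3972 -0.2574  0.1175] 7.2167 [-0.5749  0.2656 -0.4814  0.8234 -0.      1.1698]
[ 0.3971 -0.2573  0.1174] 7.2667 [-0.5749  0.2657 -0.4815  0.8234  0.      1.1698]
```

```bash
python3 -m inch '[0,-0.15,0.5,0,0,0,0.1, 0,-0.15,1.5,0,0,0,0.1, 0,-0.15,2.5,0,0,0,0.1, 0,-0.15,3.5,0,0,0,0.1, 0,-0.15,4.3,0,0,0,0.1, 0,-0.15,4.8,0,0,0,0.1, 0,-0.15,5,0,0,0,0.1, 0,-0.15,5,0,0,0,0.1, 0,-0.15,5,0,0,0,0.1]' 40
python3 rel.py .01 .394 -.259 r2
```

```text
time: 8.07
tcp_pos: [0.3958, -0.2572, 0.0675]
eef_rot: [[0.173, 0.985, 0.0], [0.985, -0.173, -0.0], [-0.0, 0.0, -1.0]]
force: [0.7, 0.5, -3.1]
finger_gap: 0.341
grip_force: 43.4
scene pack [ 0.40156518 -0.2573746   1.41459157] 0.2240070104598999
scene basket [ 0.49321601 -0.27375341 -0.16611436] 0.21312850713729858
side pack [ 0.39810522 -0.26301601  1.48086249] 0.34859374165534973
side basket [ 0.49042656 -0.27559607 -0.15684573] 0.2233915627002716
[ 0.3959 -0.2572  0.0677] -0.17391641513479528
```

View pics/r2_scene.png

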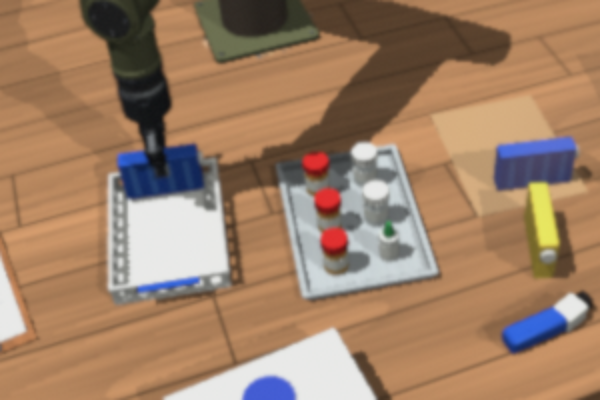

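The pack now hangs inside the far (robot-side) end of the basket, at (160,172) in the crop, and nothing is touching. I lower it gently until it touches the floor.

```bash
python3 -m inch '[0,0,0.2,0,0,0,0.1, 0,0,0.4,0,0,0,0.1, 0,0,0.55,0,0,0,0.1, 0,0,0.6,0,0,0,0.1, 0,0,0.6,0,0,0,0.1, 0,0,0.6,0,0,0,0.1]' 40
```

```text
time: 8.87
tcp_pos: [0.3955, -0.257, 0.0613]
eef_rot: [[0.173, 0.985, -0.0], [0.985, -0.173, 0.0], [0.0, -0.0, -1.0]]
force: [-0.1, -1.0, -0.8]
finger_gap: 0.345
grip_force: 43.4
```

```bash
python3 -m inch '[0,0,0.05,0,0,0,0.1, 0,0,0.05,0,0,0,0.4, 0,0,0.05,0,0,0,0.5, 0,0,0.05,0,0,0,0.6, 0,0,0.05,0,0,0,0.7, 0,0,0.05,0,0,0,0.7, 0,0,-1,0,0,0,0.7, 0,0,-3,0,0,0,0.7, 0,0,-6,0,0,0,0.7, 0,0,-9,0,0,0,0.7, 0,0,-12,0,0,0,0.7, 0,0,-13.5,0,0,0,0.7]'
python3 rel.py .003 .394 -.259
python3 look.py pack_a PACK .003 .3945 -.258 1.4 0 pics/w2.png
```

```text
time: 9.87
tcp_pos: [0.397, -0.258, 0.1998]
eef_rot: [[0.173, 0.985, 0.004], [0.985, -0.173, -0.003], [-0.002, 0.005, -1.0]]
force: [-0.6, -0.2, 0.3]
finger_gap: 0.696
grip_force: 0.0
scene pack [ 0.3981681  -0.2566563   1.38345952] 0.1045466735959053
scene basket [ 0.49345032 -0.27418418 -0.16911149] 0.23212866485118866
side pack [ 0.39399785 -0.26552408  1.40311324] 0.2759009003639221
side basket [ 0.48818341 -0.27735124 -0.20273781] 0.21139921247959137
[ 0.3948 -0.2565  0.195 ] -0.17399639428464342
cand 5 0.68 border 0.0
(array([ 0.39573918, -0.25841954,  1.39107017]), np.float64(0.04497063159942627)) at [ 0.3948 -0.2565  0.195 ] t 10.1667
```

View pics/w2.png

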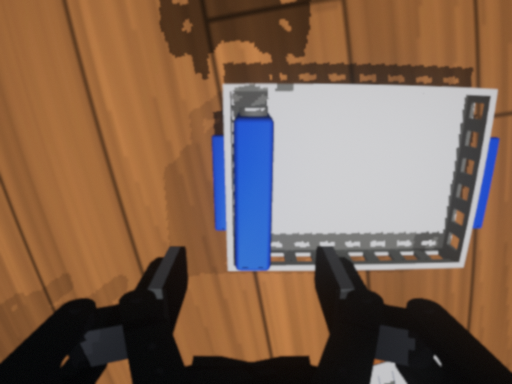

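Pack one stands along the left end wall, at (253,192), and is parallel to it. The basket's rim corners are at about (225,84), (497,90), (463,268) and (229,271).

```bash
python3 - <<'E'
from h import *
s=robot.read_state(); c=robot.capture("wrist")
# refine rim corners using a white-ish mask hull
m=(c["color"].min(2)>185).astype(np.uint8); m[290:]=0
n,l,st,_=cv2.connectedComponentsWithStats(m,connectivity=8); i=1+st[1:,4].argmax(); print(st[i])
q=np.array([[225,84],[497,90],[463,268],[229,271]],float)
W=unproj(q,.038,c,s); print(np.round(W,4)); print("centre",W.mean(0))
print("sides",[round(np.hypot(*(W[(k+1)%4]-W[k])[:2]),4) for k in range(4)])
for a,b in((0,1),(3,2),(3,0),(2,1)):
    d=W[b]-W[a]; print(np.arctan2(d[1],d[0]))
print(np.round(proj(place(box(-.119,.119,-.0865,.0865,.038,.038),(.488,-.275,-.174)),c,s)))
E
```

```text
[  261    85   236   184 27634]
[[ 0.3873 -0.1714  0.038 ]
 [ 0.6214 -0.2123  0.038 ]
 [ 0.5922 -0.3848  0.038 ]
 [ 0.3572 -0.344   0.038 ]]
centre [ 0.48953663 -0.27812686  0.038     ]
sides [np.float64(0.2376), np.float64(0.1749), np.float64(0.2386), np.float64(0.1752)]
-0.1728309887198102
-0.17176547820108215
1.3975501346983212
1.4028113273467442
[[227. 267.]
 [227. 267.]
 [223.  82.]
 [223.  82.]
 [461. 265.]
 [461. 265.]
 [496.  88.]
 [496.  88.]]
```

```bash
python3 plan.py .599 .300 .2 -0.165; python3 -m inch '[2,0.2,0,0,0,0,0.7, 5.5,0.7,0,0,0,0,0.7, 9.5,1.3,0,0,0,0,0.7, 13.5,1.9,0,0,0,0,0.8, 17.5,2.5,0,0,0,0,0.8, 21.5,3.1,0,0,0,0,0.9, 25.5,3.7,0,0,0,0,1, 29.5,4.3,0,0,0,0,1, 33.5,4.9,0,0,0,0,1, 37.5,5.5,0,0,0,0,1, 41.5,6.1,0,0,0,0,1, 45.5,6.7,0,0,0,0,1]'; python3 plan.py .599 .300 .2 -0.165
```

```text
cm [58.35 10.47 -0.46] rot [-0.003 -0.001 -0.009] t 10.32 q [-0.58  0.2  -0.35  1.03 -0.    1.17] gap 0.699
time: 11.32
tcp_pos: [0.5402, 0.1814, 0.1954]
eef_rot: [[0.173, 0.985, -0.001], [0.985, -0.173, -0.001], [-0.001, -0.001, -1.0]]
force: [1.6, -1.0, 1.0]
finger_gap: 0.999
grip_force: 0.0
cm [12.69  3.74 -0.48] rot [-0.001  0.001 -0.009] t 11.32 q [ 0.32  0.36 -0.12  1.1  -0.    2.07] gap 0.999
```

```bash
python3 -m inch '[3.5,1,-0.2,0,0,0,1, 7,2,-0.4,0,0,0,1, 10,3,-0.5,0,0,0,1, 12,3.5,-0.5,0,0,0,1, 12.7,3.7,-0.5,0,0,-0.009,1, 12.7,3.7,-0.5,0,0,-0.009,1, 12.7,3.7,-0.5,0,0,-0.009,1]'
python3 look.py pack_a PACK 0 .599 .304 1.407 0 pics/w3.png; python3 plan.py .599 .3 .2 -.165
```

```text
time: 11.9
tcp_pos: [0.5981, 0.2974, 0.2002]
eef_rot: [[0.164, 0.986, -0.002], [0.986, -0.164, -0.002], [-0.002, -0.002, -1.0]]
force: [0.3, -0.9, -0.0]
finger_gap: 0.999
grip_force: 0.0
cand 170 0.61 border 79.0
cand 7 0.59 border 0.0
(array([0.59485422, 0.30302037, 1.34852483]), np.float64(0.04588186368346214)) at [0.5981 0.2974 0.2002] t 11.9
cm [0.35 0.04 0.1 ] rot [-0.001  0.001 -0.001] t 12.0 q [ 0.46  0.53  0.17  1.22 -0.    2.2 ] gap 0.999
```

View pics/w3.png

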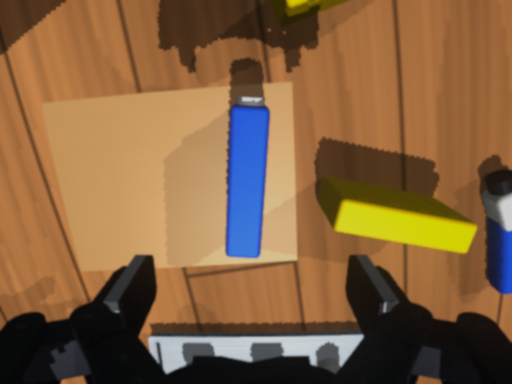

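The view shows the second blue pack at (247,180), turned slightly, with the yellow look-alike at (400,215) about 65 mm to its right. I'll approach with a narrower opening.

```bash
python3 plan.py .595 .303 .058 -.222
```

```text
cm [ 0.6  -0.39 14.3 ] rot [-0.001  0.001  0.056] t 12.0 q [ 0.46  0.53  0.17  1.22 -0.    2.2 ] gap 0.999
```

```bash
python3 -m inch '[0.3,-0.2,0,0,0,0.03,0.7, 0.6,-0.39,0.5,0,0,0.056,0.7, 0.6,-0.39,2.5,0,0,0.056,0.7, 0.6,-0.39,5.5,0,0,0.056,0.7, 0.6,-0.39,8.5,0,0,0.056,0.7, 0.6,-0.39,11.5,0,0,0.056,0.7, 0.6,-0.39,13.3,0,0,0.056,0.7, 0.6,-0.39,14.1,0,0,0.056,0.7, 0.6,-0.39,14.3,0,0,0.056,0.7, 0.6,-0.39,14.3,0,0,0.056,0.7, 0.6,-0.39,14.3,0,0,0.056,0.5, 0.6,-0.39,14.3,0,0,0.056,0.3]' 40
python3 -m inch '[0,0,0,0,0,0,0.2, 0,0,0,0,0,0,0.1, 0,0,0,0,0,0,0.1, 0,0,0,0,0,0,0.1, 0,0,0,0,0,0,0.1]' 40
```

```text
time: 13.0
tcp_pos: [0.5973, 0.3051, 0.0604]
eef_rot: [[0.219, 0.976, 0.003], [0.976, -0.22, 0.002], [0.002, 0.003, -1.0]]
force: [-0.2, -0.0, -0.8]
finger_gap: 0.424
grip_force: 0.0
time: 13.42
tcp_pos: [0.5971, 0.3052, 0.0603]
eef_rot: [[0.219, 0.976, 0.003], [0.976, -0.219, 0.001], [0.002, 0.003, -1.0]]
force: [-1.0, -0.6, 6.7]
finger_gap: 0.34
grip_force: 43.0
```

```bash
python3 -m inch '[0,0,-0.5,0,0,0,0.1, 0,0,-2,0,0,0,0.1, 0,0,-4.5,0,0,0,0.1, 0,0,-7.5,0,0,0,0.1, 0,0,-10.5,0,0,0,0.1, 0,0,-13,0,0,0,0.1, 0,0,-14.3,0,0,0,0.1, 0,0,-14.5,0,0,0,0.1]' 40
python3 plan.py .584 -.2925 .2 -0.172
```

```text
time: 14.08
tcp_pos: [0.5974, 0.3055, 0.207]
eef_rot: [[0.219, 0.976, 0.005], [0.976, -0.219, 0.003], [0.004, 0.004, -1.0]]
force: [1.0, 0.5, -2.6]
finger_gap: 0.343
grip_force: 42.1
cm [-58.65  11.79   0.53] rot [ 0.005 -0.004 -0.049] t 14.08 q [0.47 0.53 0.19 1.22 0.   2.26] gap 0.343
```

```bash
python3 -m inch '[-1,0.2,0,0,0,-0.005,0.1, -3,0.6,0,0,0,-0.01,0.1, -6,1.2,0,0,0,-0.015,0.1, -9.5,1.9,0,0,0,-0.02,0.1, -13,2.6,0,0,0,-0.025,0.1, -16.5,3.3,0,0,0,-0.03,0.1, -20,4,0,0,0,-0.035,0.1, -23.5,4.7,0,0,0,-0.04,0.1, -27,5.4,0,0,0,-0.049,0.1, -30.5,6.1,0,0,0,-0.049,0.1, -34,6.8,0,0,0,-0.049,0.1, -37.5,7.5,0,0,0,-0.049,0.1]' 40
python3 plan.py .584 -.2925 .2 -0.172
```

```text
time: 15.08
tcp_pos: [0.5845, -0.0797, 0.2009]
eef_rot: [[0.171, 0.985, -0.005], [0.985, -0.171, 0.0], [-0.001, -0.005, -1.0]]
force: [0.7, 0.6, -2.3]
finger_gap: 0.345
grip_force: 42.0
cm [-20.97   3.59   0.08] rot [-0.005  0.001 -0.   ] t 15.08 q [-0.14  0.39 -0.05  1.13 -0.    1.61] gap 0.345
```

```bash
python3 -m inch '[-3.5,0.6,0,0,0,0,0.1, -7,1.2,0,0,0,0,0.1, -10.5,1.8,0,0,0,0,0.1, -14,2.4,0,0,0,0,0.1, -17,2.9,0,0,0,0,0.1, -19.3,3.3,0,0,0,0,0.1, -20.6,3.5,0.5,0,0,0,0.1, -21,3.6,2,0,0,0,0.1, -21,3.6,4,0,0,0,0.1, -21,3.6,6,0,0,0,0.1, -21,3.6,7.5,0,0,0,0.1, -21,3.6,8,0,0,0,0.1]' 40
python3 -m inch '[0,0,0,0,0,0,0.1, 0,0,0,0,0,0,0.1, 0,0,0,0,0,0,0.1, 0,0,0,0,0,0,0.1]' 40
python3 plan.py .584 -.2925 .0695 -0.172; python3 rel.py .06 .584 -.293
```

```text
time: 16.08
tcp_pos: [0.5829, -0.2888, 0.1182]
eef_rot: [[0.171, 0.985, -0.008], [0.985, -0.171, 0.004], [0.003, -0.009, -1.0]]
force: [-0.7, 0.2, -2.6]
finger_gap: 0.347
grip_force: 41.9
time: 16.42
tcp_pos: [0.5873, -0.291, 0.1246]
eef_rot: [[0.171, 0.985, 0.002], [0.985, -0.171, -0.001], [-0.001, 0.002, -1.0]]
force: [0.2, 0.4, -2.4]
finger_gap: 0.345
grip_force: 41.9
cm [-0.21 -0.31  5.51] rot [0.002 0.001 0.   ] t 16.42 q [-0.46  0.54 -0.    1.02  0.    1.28] gap 0.345
scene basket [ 0.49195392 -0.27384266 -0.16551288] 1.1862208843231201
side pack [ 0.5874374  -0.29416925  1.4680633 ] 0.3528267741203308
side basket [ 0.48450125 -0.27545786 -0.22619561] 0.21634232997894287
[ 0.5867 -0.2908  0.1237] -0.17195920033355508
```

```bash
python3 -m inch '[-0.1,-0.2,0.5,0,0,0,0.1, -0.1,-0.25,1.5,0,0,0,0.1, -0.1,-0.25,2.5,0,0,0,0.1, -0.1,-0.25,3.5,0,0,0,0.1, -0.1,-0.25,4.4,0,0,0,0.1, -0.1,-0.25,5,0,0,0,0.1, -0.1,-0.25,5.2,0,0,0,0.1, -0.1,-0.25,5.2,0,0,0,0.1, -0.1,-0.25,5.2,0,0,0,0.1, -0.1,-0.25,5.2,0,0,0,0.1]' 40
python3 plan.py .584 -.2925 .063 -0.172; python3 rel.py .01 .584 -.293 r3
```

```text
time: 17.55
tcp_pos: [0.5843, -0.2915, 0.0719]
eef_rot: [[0.171, 0.985, 0.001], [0.985, -0.171, -0.001], [-0.0, 0.001, -1.0]]
force: [-0.2, 0.2, -2.4]
finger_gap: 0.347
grip_force: 42.0
cm [-0.1  -0.02  0.89] rot [0.001 0.    0.   ] t 17.55 q [-0.46  0.58 -0.08  0.91  0.    1.28] gap 0.347
scene pack [ 0.57479953 -0.29191723  1.25592609] 0.4596119225025177
scene basket [ 0.49432789 -0.27348917 -0.17251404] 1.0265730619430542
side pack [ 0.58405093 -0.29139266  1.46633699] 0.3778719902038574
side basket [ 0.48604647 -0.27499742 -0.18891849] 0.39463457465171814
[ 0.584  -0.2913  0.0717] -0.1719701207055774
```

View pics/r3_scene.png

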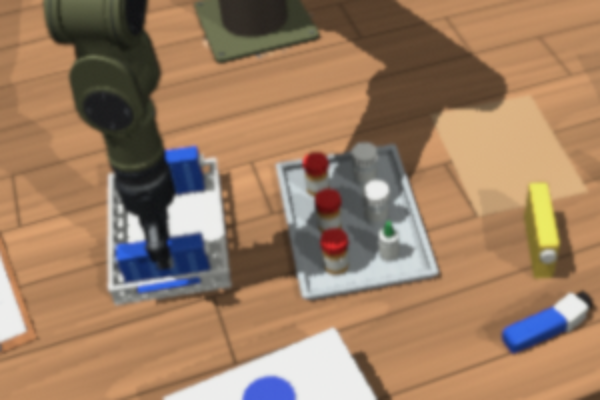

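The crop shows the second pack inside the basket's front end, at (162,258), with the first one at the back at (183,170). I lower it until it touches the floor.

```bash
python3 -m inch '[0,0,0.3,0,0,0,0.1, 0,0,0.5,0,0,0,0.1, 0,0,0.65,0,0,0,0.1, 0,0,0.75,0,0,0,0.1, 0,0,0.78,0,0,0,0.1, 0,0,0.78,0,0,0,0.1, 0,0,0.78,0,0,0,0.1]' 40
```

```text
time: 18.43
tcp_pos: [0.5838, -0.2913, 0.0634]
eef_rot: [[0.171, 0.985, 0.0], [0.985, -0.171, 0.0], [0.0, 0.0, -1.0]]
force: [-0.2, -0.0, -2.8]
finger_gap: 0.343
grip_force: 42.0
```

```bash
python3 -m inch '[0,0,0.05,0,0,0,0.1, 0,0,0.1,0,0,0,0.1, 0,0,0.1,0,0,0,0.1, 0,0,0.1,0,0,0,0.1]' 40
```

```text
time: 18.77
tcp_pos: [0.5839, -0.2914, 0.0633]
eef_rot: [[0.171, 0.985, 0.001], [0.985, -0.171, -0.0], [-0.0, 0.001, -1.0]]
force: [-2.1, 0.8, 4.9]
finger_gap: 0.346
grip_force: 42.8
```

```bash
python3 -m inch '[0,0,-0.05,0,0,0,0.1, 0,0,-0.05,0,0,0,0.4, 0,0,-0.05,0,0,0,0.5, 0,0,-0.05,0,0,0,0.6, 0,0,-0.05,0,0,0,0.7, 0,0,-0.05,0,0,0,0.7, 0,0,-1,0,0,0,0.7, 0,0,-3,0,0,0,0.7, 0,0,-6,0,0,0,0.7, 0,0,-9,0,0,0,0.7, 0,0,-12,0,0,0,0.7, 0,0,-13.7,0,0,0,0.7]'
python3 plan.py .495 -.278 .25 -0.172
```

```text
time: 19.77
tcp_pos: [0.5852, -0.2919, 0.2043]
eef_rot: [[0.171, 0.985, 0.005], [0.985, -0.171, -0.003], [-0.002, 0.005, -1.0]]
force: [0.4, -0.8, 0.4]
finger_gap: 0.704
grip_force: 0.0
cm [-0.18 -9.1  -4.62] rot [ 0.005  0.002 -0.   ] t 19.77 q [-0.46  0.5   0.13  1.2   0.    1.28] gap 0.704
```

```bash
python3 -m inch '[-0.1,-2.5,-1.5,0,0,0,0.7, -0.1,-5.5,-3,0,0,0,0.7, -0.2,-8,-4.3,0,0,0,0.7, -0.2,-9.1,-4.6,0,0,0,0.7, -0.2,-9.1,-4.6,0,0,0,0.7, -0.2,-9.1,-4.6,0,0,0,0.7]'
python3 look.py pack_a PACK .003 .396 -.258 1.4 0 pics/w4.png;python3 look.py pack_a PACK .003 .584 -.292 1.4 0
```

```text
time: 20.27
tcp_pos: [0.4942, -0.2779, 0.2461]
eef_rot: [[0.172, 0.985, 0.002], [0.985, -0.172, -0.001], [-0.0, 0.002, -1.0]]
force: [0.2, 0.6, 0.3]
finger_gap: 0.7
grip_force: 0.0
cand 4 0.85 border 0.0
cand 187 0.58 border 0.0
(array([ 0.39615366, -0.25949532,  1.37843143]), np.float64(0.06889871507883072)) at [ 0.4942 -0.2779  0.2461] t 20.2667
cand 3 0.98 border 0.0
cand 188 0.86 border 0.0
(array([ 0.5825747 , -0.2931955 ,  1.41336407]), np.float64(0.0743148997426033)) at [ 0.4947 -0.2778  0.2449] t 20.3667
```

View pics/w4.png

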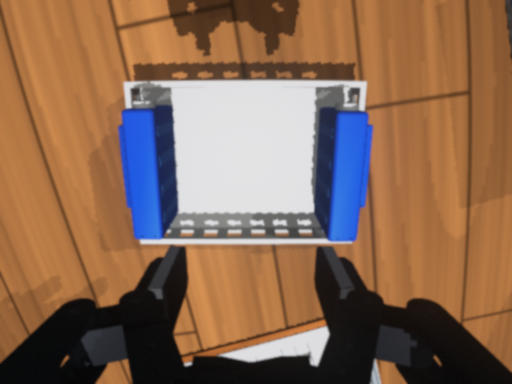

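Both packs stand close along the end walls, at (152,172) and (343,175), parallel and symmetric. Pots next: I'll look at the tray once from above.

```bash
python3 plan.py .562 -.035 .25 -.172; python3 -m inch '[2,0.1,0,0,0,0,0.7, 5.5,0.4,0,0,0,0,0.7, 9.5,0.8,0,0,0,0,0.7, 13.5,1.2,0,0,0,0,0.7, 17.5,1.6,0,0,0,0,0.7, 20.5,2,0,0,0,0,0.7, 23,2.3,0,0,0,0,0.7, 24.5,2.4,0,0,0,0,0.7, 25.1,2.5,0,0,0,0,0.7, 25.1,2.5,0,0,0,0,0.7, 25.1,2.5,0,0,0,0,0.7]'
cat > pots.py <<'E'
from h import *
s=robot.read_state(); c=robot.capture("wrist"); cv2.imwrite("pics/w5.png",c["color"]); print(s["tcp_pos"])
for t in("pot_1","spare_1","dropper"):
    for d in robot.cut_out(c,t):
        if d["score"]<.25: continue
        m=holes(d["mask"]); ctr=np.argwhere(m>0).mean(0)[::-1]; p=unproj(ctr,.055,c,s)[0]
        print(t,round(d["score"],2),ctr.round(),np.round(fit(POT,(p[0],p[1],0),.003,[(m,c,s)],True)[0],4) if t!="dropper" else p.round(3), "bgr",np.median(c["color"][m>0],0))
E
python3 pots.py
```

```text
cm [25.06  2.5  -0.55] rot [-0.001 -0.     0.   ] t 20.47 q [-0.51  0.33 -0.03  1.21  0.    1.23] gap 0.698
time: 21.38
tcp_pos: [0.5615, -0.0349, 0.2449]
eef_rot: [[0.171, 0.985, -0.001], [0.985, -0.171, -0.001], [-0.001, -0.001, -1.0]]
force: [-0.8, -0.2, 1.6]
finger_gap: 0.7
grip_force: 0.0
[ 0.56153293 -0.03486537  0.24487635]
pot_1 0.82 [174. 177.] [ 0.4827 -0.0298  0.    ] bgr [ 36.  36. 217.]
pot_1 0.7 [334. 174.] [ 0.6444 -0.0545  0.    ] bgr [ 42.  42. 217.]
pot_1 0.69 [254. 172.] [ 0.5647 -0.0374  0.    ] bgr [ 51.  50. 218.]
spare_1 0.78 [164.  97.] [0.492  0.0489 0.    ] bgr [216. 214. 214.]
spare_1 0.76 [254.  96.] [0.5772 0.035  0.    ] bgr [217. 215. 214.]
dropper 0.76 [331.  91.] [0.648 0.028 0.055] bgr [112.5 129.  109. ]
```

View pics/w5.png

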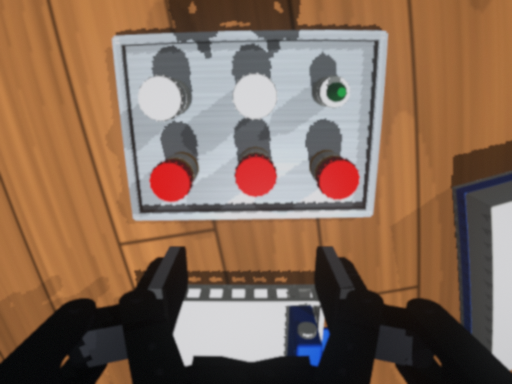

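The caps show clearly: red at (171,180), (256,175) and (339,178), white at (160,97) and (254,96), and the dropper at (334,92). I take the middle red one first.

```bash
python3 -m inch '[-0.1,0.2,2,0,0,0,0.7, -0.2,0.35,5,0,0,0,0.7, -0.2,0.35,8.5,0,0,0,0.7, -0.2,0.35,12,0,0,0,0.7, -0.2,0.35,15.5,0,0,0,0.7, -0.2,0.35,18,0,0,0,0.7, -0.2,0.35,19.1,0,0,0,0.7, -0.2,0.35,19.4,0,0,0,0.7, -0.2,0.35,19.4,0,0,0,0.7, -0.2,0.35,19.4,0,0,0,0.6, -0.2,0.35,19.4,0,0,0,0.5, -0.2,0.35,19.4,0,0,0,0.4]' 25
python3 -m inch '[0,0,0,0,0,0,0.35, 0,0,0,0,0,0,0.3, 0,0,0,0,0,0,0.3, 0,0,0,0,0,0,0.3, 0,0,0,0,0,0,0.3]' 25
```

```text
time: 22.58
tcp_pos: [0.5659, -0.0375, 0.0532]
eef_rot: [[0.171, 0.985, 0.003], [0.985, -0.171, -0.0], [0.0, 0.003, -1.0]]
force: [-0.1, 0.3, 1.4]
finger_gap: 0.457
grip_force: 25.0
time: 23.0
tcp_pos: [0.5659, -0.0375, 0.0532]
eef_rot: [[0.171, 0.985, 0.003], [0.985, -0.171, -0.001], [-0.0, 0.003, -1.0]]
force: [-0.5, -0.2, 6.1]
finger_gap: 0.456
grip_force: 25.3
```

```bash
python3 -m inch '[0,0,-0.5,0,0,0,0.3, 0,0,-2,0,0,0,0.3, 0,0,-5,0,0,0,0.3, 0,0,-8,0,0,0,0.3, 0,0,-10.5,0,0,0,0.3, 0,0,-11.8,0,0,0,0.3, 0,0,-12,0,0,0,0.3]' 25; python3 plan.py .4808 -.3263 .17 -.172
```

```text
time: 23.58
tcp_pos: [0.5666, -0.0372, 0.1751]
eef_rot: [[0.171, 0.985, 0.006], [0.985, -0.171, -0.0], [0.001, 0.006, -1.0]]
force: [0.2, -1.2, -1.0]
finger_gap: 0.46
grip_force: 25.4
cm [-29.95  -3.51   0.47] rot [ 0.006 -0.001  0.   ] t 23.58 q [-0.07  0.36 -0.17  1.03  0.    1.68] gap 0.46
```

```bash
python3 -m inch '[-1,-0.1,0,0,0,0,0.3, -3.5,-0.4,0,0,0,0,0.3, -7,-0.8,0,0,0,0,0.3, -10.5,-1.2,0,0,0,0,0.3, -14,-1.6,0,0,0,0,0.3, -17.5,-2,0,0,0,0,0.3, -21,-2.4,0,0,0,0,0.3, -24.5,-2.8,0,0,0,0,0.3, -27.3,-3.2,0,0,0,0,0.3, -29,-3.4,0,0,0,0,0.3, -29.9,-3.5,0,0,0,0,0.3, -29.9,-3.5,0,0,0,0,0.3]' 25
python3 -m inch '[0,0,1,0,0,0,0.3, 0,0,3,0,0,0,0.3, 0,0,5,0,0,0,0.3, 0,0,6,0,0,0,0.3, 0,0,6,0,0,0,0.3, 0,0,6,0,0,0,0.3, 0,0,6,0,0,0,0.3]' 25; python3 plan.py .4808 -.3263 .0535 -.172
```

```text
time: 24.58
tcp_pos: [0.4771, -0.3272, 0.1698]
eef_rot: [[0.174, 0.985, -0.003], [0.985, -0.174, 0.001], [0.001, -0.003, -1.0]]
force: [-1.0, 0.5, 0.5]
finger_gap: 0.458
grip_force: 25.4
time: 25.17
tcp_pos: [0.4796, -0.3255, 0.1121]
eef_rot: [[0.17, 0.985, 0.001], [0.985, -0.17, -0.0], [-0.0, 0.001, -1.0]]
force: [0.4, 0.0, -0.2]
finger_gap: 0.46
grip_force: 25.4
cm [-0.06  0.13  5.86] rot [0.001 0.    0.001] t 25.17 q [-0.6   0.43 -0.23  0.9   0.    1.15] gap 0.46
```

```bash
python3 -m inch '[0,0.1,1,0,0,0,0.3, 0,0.13,2.5,0,0,0,0.3, 0,0.13,4,0,0,0,0.3, 0,0.13,5,0,0,0,0.3, 0,0.13,5.3,0,0,0,0.3, 0,0.13,5.5,0,0,0,0.3, 0,0.13,5.6,0,0,0,0.3, 0,0.13,5.7,0,0,0,0.3, 0,0.13,5.75,0,0,0,0.3, 0,0.13,5.8,0,0,0,0.3, 0,0.13,5.8,0,0,0,0.3, 0,0.13,5.8,0,0,0,0.3]' 25;  python3 plan.py .4808 -.3263 .0535 -.172
```

```text
time: 26.17
tcp_pos: [0.4803, -0.3262, 0.0538]
eef_rot: [[0.171, 0.985, 0.0], [0.985, -0.171, -0.0], [-0.0, 0.0, -1.0]]
force: [-0.4, -0.2, 0.1]
finger_gap: 0.454
grip_force: 25.4
cm [-0.01  0.05  0.03] rot [ 0.  0. -0.] t 26.17 q [-0.6   0.49 -0.31  0.77 -0.    1.15] gap 0.454
```

```bash
python3 -m inch '[0,0,0.05,0,0,0,0.3, 0,0,0.1,0,0,0,0.3, 0,0,0.1,0,0,0,0.3, 0,0,0.1,0,0,0,0.3]' 25
```

```text
time: 26.5
tcp_pos: [0.4803, -0.3262, 0.0532]
eef_rot: [[0.171, 0.985, 0.001], [0.985, -0.171, -0.001], [-0.0, 0.001, -1.0]]
force: [-1.6, 0.3, 6.2]
finger_gap: 0.459
grip_force: 25.8
```

```bash
python3 -m inch '[0,0,-0.05,0,0,0,0.4, 0,0,-0.05,0,0,0,0.5, 0,0,-0.05,0,0,0,0.6, 0,0,-0.05,0,0,0,0.7, 0,0,-0.05,0,0,0,0.7, 0,0,-1,0,0,0,0.7, 0,0,-3,0,0,0,0.7, 0,0,-6,0,0,0,0.7, 0,0,-9,0,0,0,0.7, 0,0,-11.5,0,0,0,0.7, 0,0,-12,0,0,0,0.7]'; python3 plan.py .6444 -.0545 .17 -.172
```

```text
time: 27.42
tcp_pos: [0.4826, -0.3277, 0.1781]
eef_rot: [[0.171, 0.985, 0.007], [0.985, -0.171, -0.005], [-0.004, 0.008, -1.0]]
force: [0.9, -0.2, 0.0]
finger_gap: 0.699
grip_force: 0.0
cm [29.69 11.26  0.8 ] rot [0.008 0.004 0.   ] t 27.42 q [-0.6   0.39 -0.12  1.05  0.    1.15] gap 0.699
```

```bash
python3 -m inch '[2.5,1,0,0,0,0,0.7, 6,2.3,0,0,0,0,0.7, 9.5,3.6,0,0,0,0,0.7, 13,4.9,0,0,0,0,0.7, 16.5,6.2,0,0,0,0,0.7, 20,7.5,0,0,0,0,0.7, 23.5,8.9,0,0,0,0,0.7, 26.5,10,0,0,0,0,0.7, 28.7,10.9,0,0,0,0,0.7, 29.7,11.3,0,0,0,0,0.7, 29.7,11.3,0,0,0,0,0.7, 29.7,11.3,0,0,0,0,0.7]'; python3 -m inch '[0,0,0,0,0,0,0.7, 0,0,0,0,0,0,0.7]'; python3 plan.py .6444 -.0545 .0532 -.172;python3 look.py pot_1 POT .003 .6444 -.0545 0 1
```

```text
time: 28.42
tcp_pos: [0.6417, -0.053, 0.1721]
eef_rot: [[0.171, 0.985, -0.001], [0.985, -0.171, -0.001], [-0.001, -0.001, -1.0]]
force: [-0.3, -0.1, 0.2]
finger_gap: 0.698
grip_force: 0.0
time: 28.58
tcp_pos: [0.6414, -0.0543, 0.1725]
eef_rot: [[0.173, 0.985, -0.001], [0.985, -0.173, -0.0], [-0.001, -0.001, -1.0]]
force: [0.5, -0.3, -0.2]
finger_gap: 0.702
grip_force: 0.0
cm [ 0.04  0.31 11.93] rot [-0.001  0.001 -0.002] t 28.58 q [-0.08  0.5   0.05  1.12 -0.    1.66] gap 0.702
cand 2 0.83 border 0.0
cand 195 0.65 border 0.0
(array([ 0.64428658, -0.05428008,  0.        ]), np.float64(0.04132059961557388)) at [ 0.6414 -0.0543  0.1725] t 28.5833
```

```bash
python3 -m inch '[0,0.2,1,0,0,0,0.7, 0,0.3,4,0,0,0,0.7, 0,0.3,7.5,0,0,0,0.7, 0,0.3,10,0,0,0,0.7, 0,0.3,11.4,0,0,0,0.7, 0,0.3,11.9,0,0,0,0.7, 0,0.3,11.9,0,0,0,0.7, 0,0.3,11.9,0,0,0,0.6, 0,0.3,11.9,0,0,0,0.5, 0,0.3,11.9,0,0,0,0.4, 0,0.3,11.9,0,0,0,0.3, 0,0.3,11.9,0,0,0,0.3]' 25
python3 -m inch '[0,0,0,0,0,0,0.3, 0,0,0,0,0,0,0.3, 0,0,0,0,0,0,0.3]' 25
```

```text
time: 29.68
tcp_pos: [0.6465, -0.0534, 0.0551]
eef_rot: [[0.171, 0.985, 0.003], [0.985, -0.171, -0.0], [0.0, 0.003, -1.0]]
force: [-0.1, 0.2, 4.7]
finger_gap: 0.46
grip_force: 25.4
time: 29.93
tcp_pos: [0.6465, -0.0534, 0.0551]
eef_rot: [[0.171, 0.985, 0.003], [0.985, -0.171, -0.0], [0.0, 0.003, -1.0]]
force: [-0.8, -0.7, 6.1]
finger_gap: 0.461
grip_force: 25.5
```

Grasped at TCP z 0.0551. Lift and carry to the middle place.

```bash
python3 -m inch '[0,0,-0.5,0,0,0,0.3, 0,0,-2,0,0,0,0.3, 0,0,-5,0,0,0,0.3, 0,0,-8,0,0,0,0.3, 0,0,-10.5,0,0,0,0.3, 0,0,-11.8,0,0,0,0.3, 0,0,-12,0,0,0,0.3]' 25; python3 plan.py .4892 -.277 .17 -.172
```

```text
time: 30.52
tcp_pos: [0.6471, -0.0534, 0.1773]
eef_rot: [[0.171, 0.985, 0.006], [0.985, -0.171, -0.0], [0.001, 0.006, -1.0]]
force: [-0.3, 0.8, -0.1]
finger_gap: 0.461
grip_force: 25.4
cm [-24.74 -11.74   0.64] rot [ 0.006 -0.001  0.   ] t 30.52 q [-0.08  0.5   0.06  1.13  0.    1.66] gap 0.461
```

```bash
python3 -m inch '[-1,-0.5,0,0,0,0,0.3, -3.5,-1.7,0,0,0,0,0.3, -6.5,-3.1,0,0,0,0,0.3, -9.5,-4.5,0,0,0,0,0.3, -12.5,-6,0,0,0,0,0.3, -15.5,-7.4,0,0,0,0,0.3, -18.5,-8.8,0,0,0,0,0.3, -21.5,-10.2,0,0,0,0,0.3, -23.7,-11.2,0,0,0,0,0.3, -24.7,-11.7,0,0,0,0,0.3, -24.7,-11.7,0,0,0,0,0.3, -24.7,-11.7,0,0,0,0,0.3]' 25
python3 -m inch '[0,0,1,0,0,0,0.3, 0,0,3,0,0,0,0.3, 0,0,5,0,0,0,0.3, 0,0,6,0,0,0,0.3, 0,0,6,0,0,0,0.3, 0,0,6,0,0,0,0.3, 0,0,6,0,0,0,0.3]' 25; python3 plan.py .4892 -.277 .0553 -.172
```

```text
time: 31.52
tcp_pos: [0.4867, -0.2763, 0.1724]
eef_rot: [[0.172, 0.985, -0.002], [0.985, -0.172, 0.002], [0.002, -0.002, -1.0]]
force: [-0.3, 0.5, -0.4]
finger_gap: 0.457
grip_force: 25.4
time: 32.1
tcp_pos: [0.4886, -0.2764, 0.1141]
eef_rot: [[0.17, 0.985, 0.001], [0.985, -0.17, -0.0], [-0.0, 0.001, -1.0]]
force: [0.9, -0.3, -0.3]
finger_gap: 0.457
grip_force: 25.4
cm [-0.05  0.06  5.88] rot [0.001 0.    0.001] t 32.1 q [-0.51  0.4  -0.28  0.89  0.    1.23] gap 0.457
```

```bash
python3 -m inch '[0,0.05,1,0,0,0,0.3, 0,0.1,2.5,0,0,0,0.3, 0,0.1,4,0,0,0,0.3, 0,0.1,5,0,0,0,0.3, 0,0.1,5.3,0,0,0,0.3, 0,0.1,5.5,0,0,0,0.3, 0,0.1,5.65,0,0,0,0.3, 0,0.1,5.75,0,0,0,0.3, 0,0.1,5.8,0,0,0,0.3, 0,0.1,5.85,0,0,0,0.3, 0,0.1,5.87,0,0,0,0.3, 0,0.1,5.87,0,0,0,0.3]' 25
```

```text
time: 33.1
tcp_pos: [0.489, -0.277, 0.0553]
eef_rot: [[0.171, 0.985, 0.001], [0.985, -0.171, -0.0], [-0.0, 0.001, -1.0]]
force: [0.8, -0.3, 0.8]
finger_gap: 0.462
grip_force: 25.5
```

```bash
python3 -m inch '[0,0,0.05,0,0,0,0.3, 0,0,0.06,0,0,0,0.3, 0,0,0.06,0,0,0,0.3]' 25
python3 -m inch '[0,0,0,0,0,0,0.4, 0,0,0,0,0,0,0.5, 0,0,0,0,0,0,0.6, 0,0,0,0,0,0,0.7, 0,0,0,0,0,0,0.7, 0,0,-1,0,0,0,0.7, 0,0,-3,0,0,0,0.7, 0,0,-6,0,0,0,0.7, 0,0,-9,0,0,0,0.7, 0,0,-11.5,0,0,0,0.7, 0,0,-12,0,0,0,0.7]'; python3 plan.py .4827 -.0298 .17 -.172
```

```text
time: 33.35
tcp_pos: [0.489, -0.2771, 0.0552]
eef_rot: [[0.171, 0.985, 0.001], [0.985, -0.171, -0.001], [-0.001, 0.001, -1.0]]
force: [-0.6, -0.3, 5.4]
finger_gap: 0.456
grip_force: 25.9
time: 34.27
tcp_pos: [0.4912, -0.2782, 0.1797]
eef_rot: [[0.171, 0.985, 0.007], [0.985, -0.171, -0.004], [-0.003, 0.008, -1.0]]
force: [0.2, -0.2, 0.4]
finger_gap: 0.702
grip_force: 0.0
cm [24.33 -5.1   0.86] rot [0.008 0.003 0.   ] t 34.27 q [-0.52  0.35 -0.17  1.04  0.    1.23] gap 0.702
```

```bash
python3 -m inch '[2.5,-0.5,0,0,0,0,0.7, 5.5,-1.1,0,0,0,0,0.7, 8.5,-1.8,0,0,0,0,0.7, 11.5,-2.4,0,0,0,0,0.7, 14.5,-3,0,0,0,0,0.7, 17.5,-3.6,0,0,0,0,0.7, 20.5,-4.2,0,0,0,0,0.7, 22.8,-4.7,0,0,0,0,0.7, 24,-5,0,0,0,0,0.7, 24.3,-5,0,0,0,0,0.7, 24.3,-5,0,0,0,0,0.7, 24.3,-5,0,0,0,0,0.7]'; python3 -m inch '[0,0,0,0,0,0,0.7, 0,0,0,0,0,0,0.7]'; python3 plan.py .4827 -.0298 .0542 -.172;python3 look.py pot_1 POT .003 .4827 -.0298 0 1
```

```text
time: 35.27
tcp_pos: [0.4811, -0.0293, 0.1742]
eef_rot: [[0.171, 0.985, -0.0], [0.985, -0.171, -0.001], [-0.001, 0.0, -1.0]]
force: [0.2, 0.1, 0.8]
finger_gap: 0.699
grip_force: 0.0
time: 35.43
tcp_pos: [0.4811, -0.0297, 0.1742]
eef_rot: [[0.173, 0.985, -0.0], [0.985, -0.173, -0.0], [-0.0, -0.0, -1.0]]
force: [0.0, -0.3, 0.0]
finger_gap: 0.702
grip_force: 0.0
cm [ 0.03  0.16 12.  ] rot [-0.     0.    -0.002] t 35.43 q [-0.06  0.23 -0.37  0.98 -0.    1.68] gap 0.702
cand 1 0.91 border 0.0
(array([ 0.48260258, -0.02817962,  0.        ]), np.float64(0.07472613453865051)) at [ 0.4811 -0.0297  0.1742] t 35.4333
```

```bash
python3 -m inch '[0.1,0.1,1,0,0,0,0.7, 0.1,0.15,4,0,0,0,0.7, 0.1,0.15,7.5,0,0,0,0.7, 0.1,0.15,10,0,0,0,0.7, 0.1,0.15,11.4,0,0,0,0.7, 0.1,0.15,12,0,0,0,0.7, 0.1,0.15,12,0,0,0,0.7, 0.1,0.15,12,0,0,0,0.6, 0.1,0.15,12,0,0,0,0.5, 0.1,0.15,12,0,0,0,0.4, 0.1,0.15,12,0,0,0,0.3, 0.1,0.15,12,0,0,0,0.3]' 25
python3 -m inch '[0,0,0,0,0,0,0.3, 0,0,0,0,0,0,0.3, 0,0,0,0,0,0,0.3]' 25
python3 -m inch '[0,0,-0.5,0,0,0,0.3, 0,0,-2,0,0,0,0.3, 0,0,-5,0,0,0,0.3, 0,0,-8,0,0,0,0.3, 0,0,-10.5,0,0,0,0.3, 0,0,-11.8,0,0,0,0.3, 0,0,-12,0,0,0,0.3]' 25; python3 plan.py .4977 -.2278 .17 -.172
```

```text
time: 36.53
tcp_pos: [0.4839, -0.0281, 0.0554]
eef_rot: [[0.171, 0.985, 0.003], [0.985, -0.171, -0.0], [0.0, 0.003, -1.0]]
force: [-0.2, -0.5, 5.1]
finger_gap: 0.458
grip_force: 25.4
time: 36.78
tcp_pos: [0.4838, -0.0282, 0.0553]
eef_rot: [[0.171, 0.985, 0.003], [0.985, -0.171, -0.0], [0.0, 0.003, -1.0]]
force: [-0.1, 0.0, 6.3]
finger_gap: 0.46
grip_force: 25.6
time: 37.37
tcp_pos: [0.4846, -0.0281, 0.1773]
eef_rot: [[0.171, 0.985, 0.006], [0.985, -0.171, -0.0], [0.001, 0.006, -1.0]]
force: [-0.1, 0.3, 0.1]
finger_gap: 0.46
grip_force: 25.4
cm [-19.45   4.71   0.74] rot [ 0.006 -0.001  0.   ] t 37.37 q [-0.06  0.23 -0.36  0.98  0.    1.68] gap 0.46
```

```bash
python3 -m inch '[-1,0.2,0,0,0,0,0.3, -3,0.7,0,0,0,0,0.3, -5.5,1.3,0,0,0,0,0.3, -8,1.9,0,0,0,0,0.3, -10.5,2.5,0,0,0,0,0.3, -13,3.1,0,0,0,0,0.3, -15.5,3.7,0,0,0,0,0.3, -17.7,4.3,0,0,0,0,0.3, -19,4.6,0,0,0,0,0.3, -19.4,4.7,0,0,0,0,0.3, -19.4,4.7,0,0,0,0,0.3, -19.4,4.7,0,0,0,0,0.3]' 25
python3 -m inch '[0,0,1,0,0,0,0.3, 0,0,3,0,0,0,0.3, 0,0,5,0,0,0,0.3, 0,0,6,0,0,0,0.3, 0,0,6,0,0,0,0.3, 0,0,6,0,0,0,0.3, 0,0,6,0,0,0,0.3]' 25; python3 plan.py .4977 -.2278 .0555 -.172
```

```text
time: 38.37
tcp_pos: [0.495, -0.2265, 0.1734]
eef_rot: [[0.171, 0.985, -0.002], [0.985, -0.171, 0.001], [0.001, -0.002, -1.0]]
force: [0.9, -0.3, -0.2]
finger_gap: 0.462
grip_force: 25.4
time: 38.95
tcp_pos: [0.4964, -0.2271, 0.115]
eef_rot: [[0.17, 0.985, 0.001], [0.985, -0.17, -0.0], [-0.0, 0.001, -1.0]]
force: [0.7, 0.5, -1.2]
finger_gap: 0.459
grip_force: 25.4
cm [-0.05  0.13  5.95] rot [0.001 0.    0.001] t 38.95 q [-0.43  0.38 -0.31  0.88  0.    1.31] gap 0.459
```

```bash
python3 -m inch '[0,0.1,1,0,0,0,0.3, 0,0.15,2.5,0,0,0,0.3, 0,0.15,4,0,0,0,0.3, 0,0.15,5,0,0,0,0.3, 0,0.15,5.4,0,0,0,0.3, 0,0.15,5.6,0,0,0,0.3, 0,0.15,5.75,0,0,0,0.3, 0,0.15,5.85,0,0,0,0.3, 0,0.15,5.9,0,0,0,0.3, 0,0.15,5.93,0,0,0,0.3, 0,0.15,5.95,0,0,0,0.3, 0,0.15,5.95,0,0,0,0.3]' 25
python3 -m inch '[0,0,0.03,0,0,0,0.3, 0,0,0.05,0,0,0,0.3, 0,0,0.05,0,0,0,0.3]' 25
```

```text
time: 39.95
tcp_pos: [0.4977, -0.2277, 0.0554]
eef_rot: [[0.171, 0.985, 0.001], [0.985, -0.171, -0.001], [-0.0, 0.001, -1.0]]
force: [-0.4, 0.3, 3.8]
finger_gap: 0.459
grip_force: 25.6
time: 40.2
tcp_pos: [0.4977, -0.2278, 0.0554]
eef_rot: [[0.171, 0.985, 0.001], [0.985, -0.171, -0.001], [-0.001, 0.002, -1.0]]
force: [-2.4, 1.5, 7.7]
finger_gap: 0.454
grip_force: 26.1
```

Seated. I release it, rise, and look from above.

```bash
python3 -m inch '[0,0,-0.05,0,0,0,0.4, 0,0,-0.05,0,0,0,0.5, 0,0,-0.05,0,0,0,0.6, 0,0,-0.05,0,0,0,0.7, 0,0,-0.05,0,0,0,0.7, 0,0,-1,0,0,0,0.7, 0,0,-3,0,0,0,0.7, 0,0,-6,0,0,0,0.7, 0,0,-9.5,0,0,0,0.7, 0,0,-13,0,0,0,0.7, 0,0,-16.5,0,0,0,0.7, 0,0,-19,0,0,0,0.7]'
python3 -m inch '[-2,0,0,0,0,0,0.7, -5,0,0,0,0,0,0.7, -5,0,0,0,0,0,0.7, -5,0,0,0,0,0,0.7]'
python3 - <<'E'
from h import *
s=robot.read_state(); c=robot.capture("wrist"); cv2.imwrite("pics/w6.png",c["color"])
for t,M in(("pot_1",POT),("pack_a",PACK)):
    for d in robot.cut_out(c,t):
        m=holes(d["mask"]); p=unproj(np.argwhere(m>0).mean(0)[::-1],.055,c,s)[0]
        print(t,round(d["score"],2),fit(M,(p[0],p[1],1.4),.003,[(m,c,s)],t=="pot_1"))
c=robot.capture("scene"); cv2.imwrite("pics/r4.png",cv2.resize(c["color"][150:270,80:300],(770,420),interpolation=cv2.INTER_CUBIC))
E
```

```text
time: 41.2
tcp_pos: [0.4979, -0.2278, 0.2483]
eef_rot: [[0.171, 0.985, 0.004], [0.985, -0.171, -0.002], [-0.001, 0.004, -1.0]]
force: [0.2, -0.0, -1.7]
finger_gap: 0.702
grip_force: 0.0
time: 41.53
tcp_pos: [0.4884, -0.2777, 0.2447]
eef_rot: [[0.173, 0.985, 0.001], [0.985, -0.173, -0.0], [0.0, 0.001, -1.0]]
force: [-0.7, -0.2, -0.2]
finger_gap: 0.705
grip_force: 0.0
pot_1 0.97 (array([ 0.4796858 , -0.32652386,  1.4       ]), np.float64(0.11379390209913254))
pot_1 0.95 (array([ 0.48715528, -0.27809452,  1.4       ]), np.float64(0.03852686658501625))
pot_1 0.93 (array([ 0.49647065, -0.22919819,  1.4       ]), np.float64(0.049447789788246155))
pack_a 0.78 (array([ 0.39639611, -0.25988316,  1.38398403]), np.float64(0.05848276615142822))
pack_a 0.77 (array([ 0.58320538, -0.29430183,  1.42306679]), np.float64(0.07049763202667236))
```

View pics/w6.png

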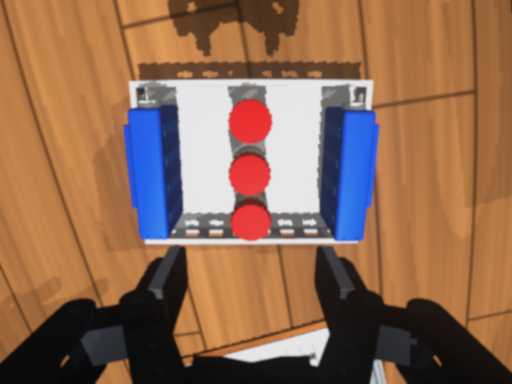

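View pics/r4.png

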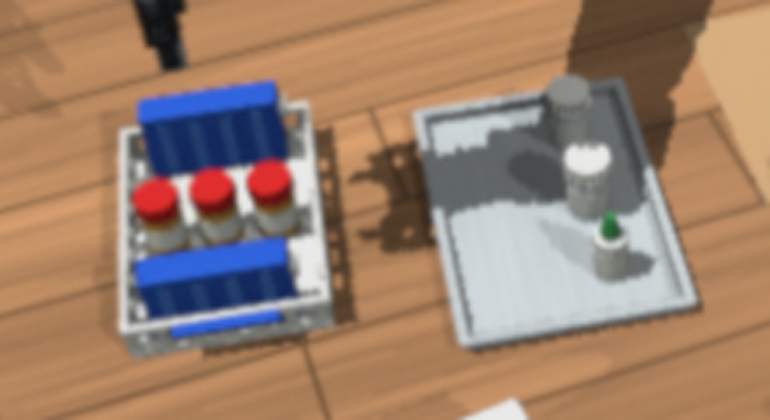

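Both views show it packed. The three red pots stand upright in a row at (250,122), (250,174) and (251,222), midway between the packs; the spares and the dropper are untouched. The arm is clear.

```bash
python3 -c "
from station import robot
print(robot.job_done())"
```

```text
the job is handed in; nothing more can be done
None
```

I handed the job in at about 42 s: both ice packs stand on their long edges along the end walls, and the three red-capped pots were placed after them, upright in a row within about 2 mm of midway; the unused pots and dropper bottle were not touched.

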